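# Free the stopper jammed in a bottle's neck

## Task

The wooden stopper has slipped inside the flat clear bottle that leans neck-down in the drainer, and is jammed across its neck. Lift the bottle out, hold it over the shallow metal pan and, without knocking it on the pan, rock it well over from one narrow side to the other until the stopper drops into the pan. Then lay the bottle back in the drainer neck-down, mouth fully down on the foot, and leave everything else on the counter where it stands.

Things in the scene. Friction and masses are not known exactly. Their poses are not given: they have to be found in the camera images.
- bottle: flat clear plastic bottle, mouth down, 0.14-0.28 kg, the same turned half round. Origin: centre of its mouth; z runs up to its base (180 away), y along its width, x along its depth. Body 66 wide (y) x 34 deep (x), z 45 to 180; neck 34 x 30, z 0 to 45, bore 26 (y) x 22 (x). Inside shoulders slope 17 degrees to the neck. In the drainer it leans 30 degrees, base end to the drainer's back.
- bottle_grip (a point): place to grip: on the bottle's axis, 150 from the mouth, 30 short of the base, axes as the bottle. z 110 to 180 of the bottle stands clear of the drainer; grip 66 across its narrow sides (y) or 34 across its broad faces (x), fingers along the bottle's axis.
- stopper: round-ended dark wooden stopper, 44 long (its y) x 16 diameter, 12 g, origin at its middle. It lies in the bottle along the bottle's y, bridging the shoulders across the neck, about 54 from the mouth. Friction on the plastic 0.36 to 0.54. It stays put while the bottle is moved smoothly and tipped less than 12 degrees about the bottle's x.
- bottle_neck (a point): upper end of the neck bore on the bottle's axis, 45 from the mouth, where the stopper jams. Tip the bottle about its x, at about 60 degrees a second, to 40-45 degrees, one narrow side down and then the other: one end of the stopper dives into the neck and it slides out, mostly as the bottle comes back past upright, at times after more swings. Under about 35 degrees may not be enough.
- bay: leaning drainer bay (fixed). Origin: centre of its foot's upper face, where the bottle's mouth stands, 34 above the counter. z: along the bottle, 30 degrees from vertical; x: square off the back plate to the open side; y: width. Back plate face x = -17, z 0 to 105. Cheeks z 45 to 105, inner faces y = +-38, to x = +9, then flared lips to x = +20. Lay the bottle in along x or z: 5 play each side.
- drainer: aluminium bottle drainer that carries the bay (fixed): base sheet 150 x 100, about 135 high in all; origin on the counter under the bay's foot, x pointing level to the open side
- pan: shallow open bare aluminium pan (fixed), 240 (its x) x 170 (its y) x 40 high, walls 3 mm, with an outward rim 10 mm wide; origin at the centre of its underside, on the counter
- jam_jar: closed amber glass jam jar with white lid, 72 diameter x 90 high, stands between the drainer and the pan (bystander)
- beaker: open clear plastic beaker, 72 diameter x 85 high, stands between the drainer and the pan, nearer the robot (bystander)
- bowl: steel bowl, 150 diameter x 60 high, far left (bystander)
- palette: palette knife / spatula 260 long lying flat at the far right (bystander)
- brush: pastry brush 200 long lying flat beyond the left part of the work area (bystander)
- syrup: closed round amber bottle, 66 diameter x 190 high, standing upright at the far right (bystander)
- cutter: steel ring pastry cutter, 64 diameter x 35 high, lying beyond the right side of the workspace (bystander)
Mind the look-alikes: they are no part of the job. Leave any pink look-alike of the bottle alone. What is shaped like the drainer but black is not meant.

How it is judged:
By the outcome, as a careful person would: the job done as asked, in the order asked, and still so for the second after the job is handed in, with the robot touching nothing.
It also fails if it takes over 54 s, if anything falls off the work surface, if the arm or the gripper's body presses on something with over 40 N, if the wrist force passes 120 N, or if a joint passes its speed limit or range.

## Robot

A 6-joint arm with a two-finger parallel gripper is mounted at the origin on the work surface. World frame = base frame: x ahead of the robot, y to its left, z up, the work surface at z = 0. Lengths are in m, angles in rad, forces in N, time in s.
With the tool pointing down it reaches from about 0.275 to 0.825 m from the base axis. Payload 4.9 kg.
Tool frame: the origin (TCP) lies midway between the tips of the shut fingers; the grasp point (between the pads) lies 19 mm behind it (grip_point_offset is the distance from the TCP to the grasp point, in m); z points along the fingers, y is the direction in which the jaws open and shut (so a half turn about z gives the same grasp; the last joint's range is limited). The gripper opens to 85 mm and grips with 20 to 120 N. Pads are 22 mm wide; open, the fingers measure 114 mm over their backs; the gripper's body (76 mm by 85 mm) begins 54 mm behind the grasp point. The pads swing forward as they close: fully open they stand 13 mm farther back than shut.
Start: joints at [1.04, 0.326, -0.193, 1.052, 0, 1.437], TCP at [0.213, 0.507, 0.231] pointing down, gripper open.
Joint ranges: [-2.65, 2.65], [-0.97, 1.79], [-1.3, 1.35], [-1.93, 2.1], [-1.47, 1.37], [-3.14, 3.14]. Speed limits (rad/s): [2.57, 2.57, 3.14, 3.14, 3.14, 3.14].

## Interface

Orientations are given as [roll, pitch, yaw] about the fixed x, y, z axes, in that order (R = Rz(yaw) Ry(pitch) Rx(roll)).
In Python, from station import get_obs, grab_frame, calibration, finish_job, silhouettes, landmark_of, grip_point_offset gives the robot as it stands.
- The arm moves only by the tool jog_arm, never from a script. Its argument "plan" is a list of rows, each a list of 5 numbers: the opening, from -1 (shut) to 1 (fully open), then the shift along the tool's x, y, z in mm, then the turn about the tool's z in rad. A call has 1 to 12 rows; each row is the pose to reach, as a shift and turn from the pose commanded when the call began, along the tool's axes at that moment; what a row does not reach only later rows make up. A row lasts 1/8 s, in which the tool goes at most 62.5 mm and 10.7 degrees, less where a joint would pass 70% of its speed; a pose out of reach is approached as far as the arm can. A call with a gripper value outside its range is refused whole. The fingers move at their own pace and stop on an object; "force" is the grip in N (left out, the last holds). Time passes only in rows, so rows that repeat a pose let the fingers close. It gives the time, the measured TCP pose, the force and the opening at its end, in the units of the state.
- get_obs(): the state, without advancing time (a new reading comes with each control period).
- grab_frame(name): name is "scene" or "top" or "wrist"; returns the picture (384x512x3 uint8, blue, green, red); there is no depth.
- calibration(name): a dict with "vertical_fov" (degrees; the focal length in pixels is half the picture's height over the tangent of half this angle, whatever the lens; pixels are square), "cx", "cy" (the principal point, pixels), "rvec" (rotation vector, rad) and "tvec" (3), from world to camera coordinates, as OpenCV has them. Camera axes: x right, y down, z forward; pixel columns grow to the right and rows downward; lengths in m; the calibration is good to about 2 mm. The wrist camera is an equidistant fisheye: a pixel r from the principal point sees the ray r / f radians off the axis. A picture is of the moment at which its call begins: read the wrist's pose just before it. calibration takes no time and is no camera call; for the wrist camera it gives the pose at the moment of the call.
- finish_job(): hands the job in, once; it reports no verdict.
Trained networks look in the newest picture that a camera, given by its name, has taken for a name from the list of things; names that differ only in an ending like _2 or _b are one class to them, and where a whole thing is asked for, a point or a joint stands for the part that bears it (a point fixed in the world has none). Each returns a list of dicts, best first, with "p" (0 to 1); they miss things now and then, are a little off and sometimes report something else, mostly with a low value. They report only what shows in the picture. A call takes as long as a camera call. They do not tell look-alikes from the thing itself.
- silhouettes(camera, query): "pixels" (384x512 bool, what is visible of it).
- landmark_of(camera, query): "location" ([x, y, z] in m, in world coordinates, good to about 4 mm: a listed point, or the origin of a listed thing).
The state is a dict: "t": time; "joint_positions": joint angles; "joint_velocities": joint speeds; "tau": joint torques, N m; "ee_pos": TCP position; "ee_rot": TCP orientation; "wrist_force": force on the tool from outside, world axes, zero at the start; "moment": the same for the moment, N m; "finger_gap": finger opening in m.
Only numpy, scipy, OpenCV 4.12 (cv2) and the standard library are available. Lean on these libraries where they do the work, as an engineer would, in place of code of your own. Each camera call takes 0.05 s, during which the arm holds its last target. There are 200 camera calls.

## Working session

There is one attempt and no reset: what is moved stays moved. The work goes in short steps, Python scripts to look and compute and a tool call to move; the robot and the scene stay as the last step left them, time stands still between calls to the robot, and variables do not carry over. Pictures are saved under pics/ and viewed, about 8 in all and at most 12, crops included, and the job is handed in when it is done.

Besides the shell and the picture viewer there is one more tool, called after ">>>" in YAML: its name, and indented under it one key for each argument. jog_arm: Moves the arm, as the interface text tells. Its arguments: {"type":"object","properties":{"plan":{"type":"array","items":{"type":"array","items":{"type":"number"}}},"force":{"type":"number"}},"required":["plan"]}

```bash
mkdir -p pics; ls
python3 - <<'E'
from station import *
import cv2,numpy as np
o=get_obs();print(o)
a=grab_frame("scene");b=grab_frame("top")
cv2.imwrite("pics/s.png",a);cv2.imwrite("pics/t.png",b)
print(grip_point_offset)
for c in("scene","top"):
  print(c,calibration(c))
  for q in("bottle","bottle_grip","bottle_neck","stopper","bay","drainer","pan","jam_jar","beaker"):
    print(c,q,[(np.round(d["location"],4).tolist(),round(d["p"],2)) for d in landmark_of(c,q)])
print(get_obs()["t"])
E
```

```text
pics
{'t': 0.0, 'joint_positions': array([ 1.03981166e+00,  3.26988770e-01, -1.93577563e-01,  1.05198284e+00,
        1.79349387e-06,  1.43658309e+00]), 'joint_velocities': array([ 0.00100154, -0.0012832 ,  0.00165871, -0.00090932, -0.00057314,
       -0.00232627]), 'tau': array([ 1.40900262e-03, -4.43399620e+01,  2.62442797e+01,  1.52725348e-02,
       -2.63911397e-04,  1.99995391e-06]), 'ee_pos': array([0.21224573, 0.50677468, 0.23047978]), 'ee_rot': array([-3.13985581e+00, -2.36326941e-04,  2.74482102e+00]), 'wrist_force': array([-0.60266021, -0.64511438,  0.63976683]), 'moment': array([-0.00025682,  0.03367096,  0.02705115]), 'finger_gap': 0.08542133763659614}
0.0187
scene {'vertical_fov': 54.60062086898962, 'cx': 259.53845133062316, 'cy': 192.6640560254304, 'rvec': array([ 1.9134518 ,  1.50391422, -0.60821382]), 'tvec': array([-0.14769689, -0.27851674,  1.53488704])}
scene bottle [([0.4906, 0.2319, 0.0334], 0.97), ([0.332, 0.3901, 0.0148], 0.68)]
scene bottle_grip [([0.4163, 0.2541, 0.1655], 0.57), ([0.1952, 0.3274, 0.0173], 0.52)]
scene bottle_neck [([0.4673, 0.2436, 0.0687], 0
[... 388 characters left out ...]
.56)]
top {'vertical_fov': 50.262185028785126, 'cx': 253.10748313908462, 'cy': 185.89947461317544, 'rvec': array([ 2.17741157, -2.16313513,  0.13558301]), 'tvec': array([0.00834013, 0.54679848, 1.52118056])}
top bottle [([0.4932, 0.2382, 0.0341], 0.9), ([0.3284, 0.386, 0.0162], 0.87)]
top bottle_grip [([0.4178, 0.2556, 0.1687], 0.77), ([0.1926, 0.329, 0.0114], 0.66)]
top bottle_neck [([0.4699, 0.2394, 0.0724], 0.81)]
top stopper []
top bay [([0.4933, 0.2361, 0.0362], 0.62)]
top drainer [([0.2751, -0.2454, 0.0032], 0.73), ([0.4905, 0.2351, 0.0025], 0.71)]
top pan [([0.5381, -0.1783, 0.002], 0.58)]
top jam_jar [([0.6421, 0.0158, 0.0037], 0.79)]
top beaker [([0.4624, -0.004, 0.0006], 0.63)]
1.0
```

View pics/s.png

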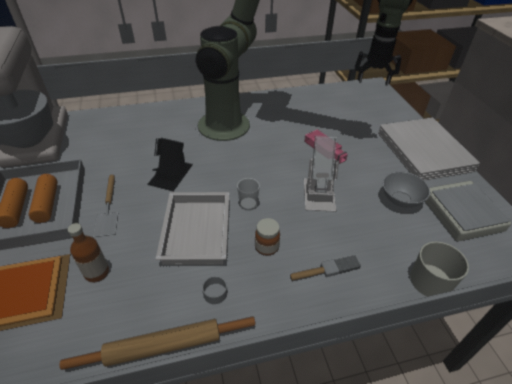

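View pics/t.png

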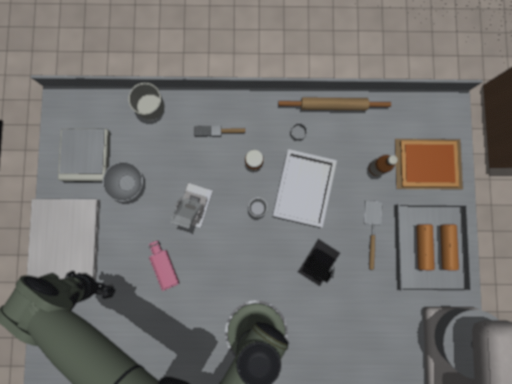

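The clear bottle stands in the aluminium drainer at scene (322,185) / top (190,205). The pink look-alike lies at scene (325,145) and the black drainer at (170,160), so I'll leave both alone. The pan is at scene (197,227).

The jog only turns the tool about its own z, so I first need to know what happens to the tilt at the edge of the arm's reach. I'll test that in free air.

>>> jog_arm:
  plan:
    - [1,0,60,-40,0]
    - [1,0,120,-80,0]
    - [1,0,180,-120,0]
    - [1,0,240,-160,0]
    - [1,0,300,-200,0]
    - [1,0,360,-240,0]
    - [1,0,420,-280,0]
    - [1,0,480,-280,0]

```text
t: 2.0
ee_pos: [0.2667, 0.6372, 0.4758]
ee_rot: [-3.112, -0.009, 2.745]
wrist_force: [-0.1, 0.5, 1.6]
finger_gap: 0.0856
```

Run:
```python
from station import *
o=get_obs()
for k in("t","joint_positions","ee_pos","ee_rot","wrist_force"):print(k,o[k].round(3) if k!="t" else o[k])
```

```text
t 2.0
joint_positions [1.065 0.845 1.348 2.105 0.006 1.462]
ee_pos [0.267 0.637 0.476]
ee_rot [-3.112 -0.009  2.745]
wrist_force [-0.101  0.534  1.577]
```

>>> jog_arm:
  plan:
    - [1,0,60,0,0]
    - [1,0,120,0,0]
    - [1,0,180,0,0]
    - [1,0,240,0,0]

```text
t: 2.5
ee_pos: [0.2684, 0.6418, 0.4571]
ee_rot: [-3.086, -0.017, 2.744]
wrist_force: [0.7, -0.3, 0.9]
finger_gap: 0.0851
```

Run:
```python
from station import *
o=get_obs()
for k in("t","joint_positions","ee_pos","ee_rot","wrist_force"):print(k,o[k].round(3) if k!="t" else o[k])
```

```text
t 2.5
joint_positions [1.064 0.872 1.348 2.104 0.011 1.461]
ee_pos [0.268 0.642 0.457]
ee_rot [-3.086 -0.017  2.744]
wrist_force [ 0.732 -0.331  0.939]
```

>>> jog_arm:
  plan:
    - [1,0,0,-400,0]
    - [1,0,0,-400,0]
    - [1,0,0,-400,0]
    - [1,0,0,-400,0]
    - [1,0,0,-400,0]
    - [1,0,0,-400,0]

```text
t: 3.25
ee_pos: [0.2636, 0.6222, 0.5287]
ee_rot: [3.093, -0.006, 2.744]
wrist_force: [-0.1, -0.1, -0.5]
finger_gap: 0.0853
```

Run:
```python
from station import *
o=get_obs()
for k in("t","joint_positions","ee_pos","ee_rot","wrist_force"):print(k,o[k].round(3) if k!="t" else o[k])
```

```text
t 3.25
joint_positions [1.056 0.766 1.346 2.103 0.011 1.453]
ee_pos [0.264 0.622 0.529]
ee_rot [ 3.093 -0.006  2.744]
wrist_force [-0.055 -0.057 -0.516]
```

Tilt does carry over between calls, and requesting "up" at the q3 and q4 limits tilts the tool outward. I'll repeat this with a longer call.

>>> jog_arm:
  plan:
    - [1,0,0,-1000,0]
    - [1,0,0,-1000,0]
    - [1,0,0,-1000,0]
    - [1,0,0,-1000,0]
    - [1,0,0,-1000,0]
    - [1,0,0,-1000,0]
    - [1,0,0,-1000,0]
    - [1,0,0,-1000,0]

```text
t: 4.25
ee_pos: [0.2523, 0.5959, 0.6009]
ee_rot: [2.984, 0.007, 2.743]
wrist_force: [0.1, -0.6, 0.6]
finger_gap: 0.0854
```

Run:
```python
from station import *
o=get_obs()
for k in("t","joint_positions","ee_pos","ee_rot","wrist_force"):print(k,o[k].round(3) if k!="t" else o[k])
```

```text
t 4.25
joint_positions [1.051 0.656 1.346 2.103 0.012 1.45 ]
ee_pos [0.252 0.596 0.601]
ee_rot [2.984 0.007 2.743]
wrist_force [ 0.15  -0.589  0.568]
```

Run:
```python
import cv2,numpy as np
a=cv2.imread("pics/t.png")[170:245,150:235];b=cv2.imread("pics/s.png")[125:225,285:365]
A=cv2.resize(a,(480,424),interpolation=3);B=cv2.resize(b,(320,400),interpolation=3)
A=cv2.convertScaleAbs(A,alpha=1.4);B=cv2.convertScaleAbs(B,alpha=1.3)
c=np.zeros((424,800,3),np.uint8);c[:,:480]=A;c[:400,480:]=B;cv2.imwrite("pics/c.png",c)
```

```text
(no output)
```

View pics/c.png

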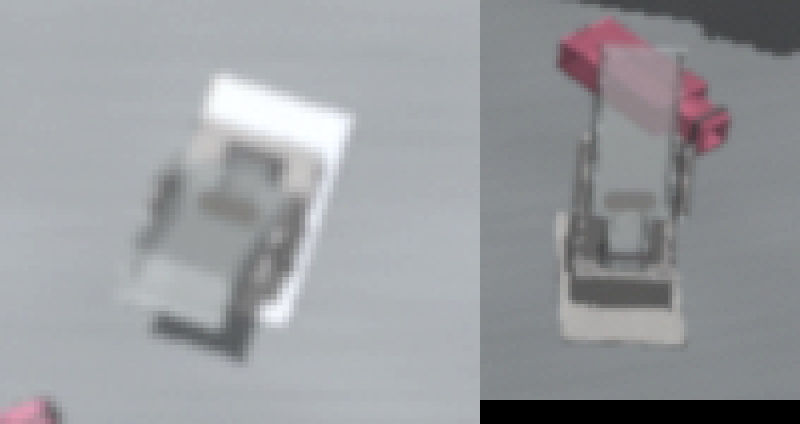

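The crop shows the clear bottle with its brown stopper in the aluminium drainer; the pink one lies behind it. The base's front edge runs from top (188.1,183.3) to (212.9,190.4), and its right edge ends at (200.5,227).

```bash
cat > h.py <<'E'
from station import *
import cv2,numpy as np
def K(c):
    f=192/np.tan(np.radians(c["vertical_fov"]/2));return np.array([[f,0,c["cx"]],[0,f,c["cy"]],[0,0,1]])
def ground(cam,pts,z=0):
    c=calibration(cam);R=cv2.Rodrigues(c["rvec"])[0];C=-R.T@c["tvec"]
    out=[]
    for u,v in pts:
        d=R.T@np.linalg.inv(K(c))@[u,v,1];out.append(C+d*(z-C[2])/d[2])
    return np.array(out)
def st():
    o=get_obs()
    print(o["t"],"q",o["joint_positions"].round(3),"p",o["ee_pos"].round(4),"rot",o["ee_rot"].round(3),"F",o["wrist_force"].round(1),o["finger_gap"].round(4))
    from scipy.spatial.transform import Rotation as Ro
    R=Ro.from_euler("xyz",o["ee_rot"]).as_matrix();print(R.round(3).tolist());return o,R
E
python3 - <<'E'
from h import *
from scipy.optimize import least_squares
g=ground("top",[(188.07,183.28),(212.87,190.36),(200.47,227)],.003);print(g.round(4))
d=g[0]-g[1];print(np.degrees(np.arctan2(d[1],d[0]))-90,np.linalg.norm(d));d=g[1]-g[2];print(np.degrees(np.arctan2(d[1],d[0])),np.linalg.norm(d))
q=np.array([[.327,-.1936,1.052],[.845,1.348,2.105],[.872,1.348,2.104],[.766,1.346,2.103],[.656,1.346,2.103]])
p=np.array([[.21224573,.50677468,.23047978],[.2667,.6372,.4758],[.2684,.6418,.4571],[.2636,.6222,.5287],[.2523,.5959,.6009]])
r=np.hypot(p[:,0],p[:,1]);z=p[:,2]
def res(v):
    L1,L2,L3,h=v;f=q[:,0]-q[:,1]+np.pi/2;t=f+q[:,2]
    return np.r_[L1*np.sin(q[:,0])+L2*np.sin(f)+L3*np.sin(t)-r,h+L1*np.cos(q[:,0])+L2*np.cos(f)+L3*np.cos(t)-z]
s=least_squares(res,[.4,.4,.2,.3]);print(s.x,s.fun.round(4))
E
```

```text
[[0.5581 0.2622 0.003 ]
 [0.5314 0.1663 0.003 ]
 [0.3908 0.2112 0.003 ]]
-15.574270992481715 0.09953805483673607
-17.68407369375644 0.1475542673894745
[0.47049971 0.40726624 0.30664545 0.27722845] [-0.0455  0.0084  0.009   0.0058  0.0022 -0.0169  0.0035  0.0033  0.0045
  0.0056]
```

>>> jog_arm:
  plan:
    - [1,-43,-42,-7,0]
    - [1,-86,-84,-14,0]
    - [1,-130,-126,-20,0]
    - [1,-173,-168,-27,0]
    - [1,-216,-210,-34,0]
    - [1,-259,-252,-40,0]
    - [1,-302,-295,-47,0]
    - [1,-345,-337,-54,0]
    - [1,-388,-379,-60,0]
    - [1,-431,-421,-67,0]
    - [1,-474,-463,-74,0]
    - [1,-518,-505,-81,0]

```text
t: 5.75
ee_pos: [0.5305, -0.0766, 0.6057]
ee_rot: [2.983, 0.008, 2.743]
wrist_force: [2.0, 0.5, 0.5]
finger_gap: 0.0854
```

```bash
python3 -c "
from h import *
st()"
```

```text
Traceback (most recent call last):
  File "h.py", line 13, in st
    print(o["t"],"q",o["joint_positions"].round(3),"p",o["ee_pos"].round(4),"rot",o["ee_rot"].round(3),"F",o["wrist_force"].round(1),o["finger_gap"].round(4))
                                                                                                                                     ^^^^^^^^^^^^^^^^^^^^^
AttributeError: 'float' object has no attribute 'round'
```

>>> jog_arm:
  plan:
    - [1,-43,-42,-7,0]
    - [1,-86,-84,-14,0]
    - [1,-129,-126,-20,0]

```text
t: 6.12
ee_pos: [0.5772, -0.2254, 0.5712]
ee_rot: [2.984, 0.042, 2.736]
wrist_force: [0.9, 0.1, -0.6]
finger_gap: 0.0857
```

```bash
sed -i 's/o\["finger_gap"\].round(4)/round(o["finger_gap"],4)/' h.py; python3 -c "
from h import *
st()"
```

```text
6.125 q [-0.571  0.617  1.164  2.103  0.162 -0.168] p [ 0.5772 -0.2254  0.5712] rot [2.984 0.042 2.736] F [ 0.9  0.1 -0.6] 0.0857
[[-0.918, 0.383, 0.1], [0.394, 0.91, 0.128], [-0.042, 0.156, -0.987]]
```

>>> jog_arm:
  plan:
    - [1,0,0,-1000,0]
    - [1,0,0,-1000,0]
    - [1,0,0,-1000,0]

```text
t: 6.5
ee_pos: [0.5077, -0.2115, 0.6316]
ee_rot: [2.989, 0.094, 2.729]
wrist_force: [-0.0, 0.7, -1.2]
finger_gap: 0.0852
```

```bash
python3 -c "
from h import *
st()"
```

```text
6.5 q [-0.623  0.441  1.034  2.104  0.169 -0.213] p [ 0.5077 -0.2115  0.6316] rot [2.989 0.094 2.729] F [-0.   0.7 -1.2] 0.0852
[[-0.912, 0.383, 0.146], [0.399, 0.911, 0.102], [-0.094, 0.151, -0.984]]
```

>>> jog_arm:
  plan:
    - [1,0,0,-1000,0]
    - [1,0,0,-1000,0]

```text
t: 6.75
ee_pos: [0.4666, -0.2029, 0.667]
ee_rot: [2.995, 0.146, 2.722]
wrist_force: [-0.3, 0.2, 0.3]
finger_gap: 0.0855
```

```bash
python3 -c "
from h import *
st()"
```

```text
6.75 q [-0.663  0.338  0.977  2.104  0.177 -0.244] p [ 0.4666 -0.2029  0.667 ] rot [2.995 0.146 2.722] F [-0.3  0.2  0.3] 0.0855
[[-0.903, 0.384, 0.191], [0.403, 0.912, 0.074], [-0.146, 0.144, -0.979]]
```

>>> jog_arm:
  plan:
    - [1,-700,0,-1000,0]
    - [1,-700,0,-1000,0]
    - [1,-700,0,-1000,0]

```text
t: 7.12
ee_pos: [0.4917, -0.2198, 0.6762]
ee_rot: [3.0, 0.2, 2.713]
wrist_force: [-0.5, -0.3, -0.6]
finger_gap: 0.0858
```

```bash
python3 -c "
from h import *
st()"
```

```text
7.125 q [-0.663  0.388  1.082  2.103  0.184 -0.233] p [ 0.4917 -0.2198  0.6762] rot [3.    0.2   2.713] F [-0.5 -0.3 -0.6] 0.0858
[[-0.892, 0.386, 0.238], [0.407, 0.912, 0.047], [-0.199, 0.138, -0.97]]
```

>>> jog_arm:
  plan:
    - [1,-700,0,-1000,0]
    - [1,-700,0,-1000,0]
    - [1,-700,0,-1000,0]

```text
t: 7.5
ee_pos: [0.5022, -0.23, 0.6922]
ee_rot: [3.004, 0.257, 2.705]
wrist_force: [-0.3, -0.1, 0.4]
finger_gap: 0.0859
```

```bash
python3 -c "
from h import *
st()"
```

```text
7.5 q [-0.671  0.405  1.157  2.104  0.193 -0.231] p [ 0.5022 -0.23    0.6922] rot [3.004 0.257 2.705] F [-0.3 -0.1  0.4] 0.0859
[[-0.876, 0.387, 0.286], [0.409, 0.912, 0.018], [-0.255, 0.133, -0.958]]
```

>>> jog_arm:
  plan:
    - [1,-1000,0,-1000,0]
    - [1,-1000,0,-1000,0]

```text
t: 7.75
ee_pos: [0.5199, -0.2411, 0.7042]
ee_rot: [3.007, 0.313, 2.697]
wrist_force: [0.4, -0.5, 0.6]
finger_gap: 0.0855
```

```bash
python3 -c "
from h import *
st()"
```

```text
7.75 q [-0.671  0.441  1.25   2.104  0.201 -0.22 ] p [ 0.5199 -0.2411  0.7042] rot [3.007 0.313 2.697] F [ 0.4 -0.5  0.6] 0.0855
[[-0.859, 0.388, 0.333], [0.409, 0.913, -0.009], [-0.308, 0.128, -0.943]]
```

>>> jog_arm:
  plan:
    - [1,-1000,0,-1000,0]
    - [1,-1000,0,-1000,0]

```text
t: 8.0
ee_pos: [0.5294, -0.249, 0.7183]
ee_rot: [3.008, 0.365, 2.69]
wrist_force: [-0.5, -0.3, -0.5]
finger_gap: 0.0853
```

>>> jog_arm:
  plan:
    - [1,-1000,0,-1000,0]
    - [1,-1000,0,-1000,0]

```text
t: 8.25
ee_pos: [0.5221, -0.2518, 0.7376]
ee_rot: [3.006, 0.412, 2.683]
wrist_force: [0.9, 0.1, -0.5]
finger_gap: 0.0855
```

```bash
python3 -c "
from h import *
st()"
```

```text
8.25 q [-0.697  0.443  1.347  2.104  0.227 -0.224] p [ 0.5221 -0.2518  0.7376] rot [3.006 0.412 2.683] F [ 0.9  0.1 -0.5] 0.0855
[[-0.822, 0.39, 0.415], [0.406, 0.912, -0.054], [-0.4, 0.124, -0.908]]
```

>>> jog_arm:
  plan:
    - [1,-1000,0,-1000,0]
    - [1,-1000,0,-1000,0]

```text
t: 8.5
ee_pos: [0.5059, -0.2517, 0.7592]
ee_rot: [3.003, 0.454, 2.676]
wrist_force: [1.2, -0.3, -0.1]
finger_gap: 0.086
```

>>> jog_arm:
  plan:
    - [1,-1000,0,-1000,0]
    - [1,-1000,0,-1000,0]

```text
t: 8.75
ee_pos: [0.4903, -0.2513, 0.7791]
ee_rot: [3.0, 0.496, 2.67]
wrist_force: [0.4, 0.5, 0.1]
finger_gap: 0.0856
```

```bash
python3 -c "
from h import *
st()"
```

```text
8.75 q [-0.759  0.373  1.347  2.104  0.272 -0.262] p [ 0.4903 -0.2513  0.7791] rot [3.    0.496 2.67 ] F [0.4 0.5 0.1] 0.0856
[[-0.784, 0.39, 0.483], [0.4, 0.912, -0.088], [-0.476, 0.124, -0.871]]
```

>>> jog_arm:
  plan:
    - [1,-300,0,-1000,0]
    - [1,-300,0,-1000,0]

```text
t: 9.0
ee_pos: [0.4646, -0.2381, 0.8122]
ee_rot: [3.011, 0.559, 2.66]
wrist_force: [0.8, -0.3, 0.6]
finger_gap: 0.0855
```

>>> jog_arm:
  plan:
    - [1,-300,0,-1000,0]
    - [1,-300,0,-1000,0]
    - [1,-300,0,-1000,0]
    - [1,-300,0,-1000,0]

```text
t: 9.5
ee_pos: [0.4348, -0.2061, 0.8505]
ee_rot: [3.024, 0.632, 2.649]
wrist_force: [0.5, -0.3, 0.4]
finger_gap: 0.0853
```

```bash
python3 -c "
from h import *
st()"
```

```text
9.5 q [-0.776  0.229  1.346  2.103  0.28  -0.237] p [ 0.4348 -0.2061  0.8505] rot [3.024 0.632 2.649] F [ 0.5 -0.3  0.4] 0.0853
[[-0.711, 0.409, 0.572], [0.382, 0.908, -0.174], [-0.591, 0.095, -0.801]]
```

>>> jog_arm:
  plan:
    - [1,-600,0,-1000,0]
    - [1,-600,0,-1000,0]
    - [1,-600,0,-1000,0]

```text
t: 9.88
ee_pos: [0.4086, -0.1894, 0.8783]
ee_rot: [3.031, 0.695, 2.639]
wrist_force: [-0.8, 0.7, 0.0]
finger_gap: 0.0853
```

```bash
python3 -c "
from h import *
st()"
```

```text
9.875 q [-0.805  0.169  1.347  2.104  0.299 -0.242] p [ 0.4086 -0.1894  0.8783] rot [3.031 0.695 2.639] F [-0.8  0.7  0. ] 0.0853
[[-0.673, 0.417, 0.611], [0.37, 0.905, -0.21], [-0.641, 0.085, -0.763]]
```

```bash
cat > fk.py <<'E'
import numpy as np
from scipy.optimize import least_squares
from scipy.spatial.transform import Rotation as Ro
D=[([1.0398,.3270,-.1936,1.052,0,1.4366],[.21225,.50677,.23048],[-3.13986,-.0002,2.7448]),
([1.065,.845,1.348,2.105,.006,1.462],[.2667,.6372,.4758],[-3.112,-.009,2.745]),
([1.064,.872,1.348,2.104,.011,1.461],[.2684,.6418,.4571],[-3.086,-.017,2.744]),
([1.056,.766,1.346,2.103,.011,1.453],[.2636,.6222,.5287],[3.093,-.006,2.744]),
([1.051,.656,1.346,2.103,.012,1.45],[.2523,.5959,.6009],[2.984,.007,2.743]),
([-.571,.617,1.164,2.103,.162,-.168],[.5772,-.2254,.5712],[2.984,.042,2.736]),
([-.623,.441,1.034,2.104,.169,-.213],[.5077,-.2115,.6316],[2.989,.094,2.729]),
([-.663,.338,.977,2.104,.177,-.244],[.4666,-.2029,.667],[2.995,.146,2.722]),
([-.663,.388,1.082,2.103,.184,-.233],[.4917,-.2198,.6762],[3.,.2,2.713]),
([-.671,.405,1.157,2.104,.193,-.231],[.5022,-.23,.6922],[3.004,.257,2.705]),
([-.671,.441,1.25,2.104,.201,-.22],[.5199,-.2411,.7042],[3.007,.313,2.697]),
([-.697,.443,1.347,2.104,.227,-.224],[.5221,-.2518,.7376],[3.006,.412,2.683]),
([-.759,.373,1.347,2.104,.272,-.262],[.4903,-.2513,.7791],[3.,.496,2.67]),
([-.776,.229,1.346,2.103,.28,-.237],[.4348,-.2061,.8505],[3.024,.632,2.649]),
([-.805,.169,1.347,2.104,.299,-.242],[.4086,-.1894,.8783],[3.031,.695,2.639])]
Ry=lambda a:Ro.from_euler("y",a).as_matrix()
Rx=lambda a:Ro.from_euler("x",a).as_matrix()
Rz=lambda a:Ro.from_euler("z",a).as_matrix()
def fk(q,v):
    a,h,L1,L2,dz,L3,L4,s5,e0,y0=v
    B=Rz(q[0]+y0);A1=B@Ry(q[1]);A2=A1@Ry(-q[2]+np.pi/2)   # z along link
    A3=A2@Ry(q[3]);A4=A3@Rx(s5*q[4])
    p=B@[a,0,h]+A1@[0,0,L1]+A2@[dz,0,L2]+A3@[0,0,L3]+A4@[0,0,L4]
    return p,A4@Rz(-q[5]+e0)   # tool x sign free via e0
def fit(s):
    def res(v):
        o=[]
        for q,p,r in D:
            P,R=fk(q,v);o+=list((P-p)*10)+list((R@Rz(0)-Ro.from_euler("xyz",r).as_matrix())[:,2])
        return np.array(o)
    return least_squares(res,[0,.28,.45,.4,.05,.1,.2,s,0,0],x_scale=.1)
best=min((fit(s) for s in(1,-1)),key=lambda f:f.cost)
V=best.x
if __name__=="__main__":
    print(V.round(4),best.cost,abs(best.fun.reshape(-1,6)).max(0).round(4))
E
python3 fk.py
```

```text
[ 0.0123  0.3198  0.5026  0.3967 -0.0643 -0.0211  0.4451 -0.8437  6.0704
  0.11  ] 0.024124634967859746 [0.1216 0.0627 0.0162 0.0263 0.0289 0.0106]
```

```bash
sed -i 's/a,h,L1,L2,dz,L3,L4,s5,e0,y0=v/a,h,L1,L2,dz,L3,L4,s5,e0,dy,dx,y0=v/; s/A3@\[0,0,L3\]/A3@[dx,dy,L3]/; s/,s,0,0\],x_scale/,s,0,.07,0,0],x_scale/' fk.py
sed -i 's/list((R@Rz(0)-Ro.from_euler("xyz",r).as_matrix())\[:,2\])/list((R-Ro.from_euler("xyz",r).as_matrix()).ravel())/; s/reshape(-1,6)/reshape(-1,12)/; s/for s in(1,-1))/for s in(1,-1) for w in (1,-1) for e in (0,1.5,3,-1.5))/; s/fit(s) for/fit(s,w,e) for/; s/def fit(s)/def fit(s,w,e)/; s/,s,0,.07,0,0\]/,s,e,.07,0,w]/; s/Rz(-q\[5\]+e0)/Rz(y0*q[5]+e0)/; s/B=Rz(q\[0\]+y0)/B=Rz(q[0])/' fk.py; python3 fk.py
```

```text
[-3.0000e-04  3.0300e-01  5.1420e-01  3.9820e-01 -6.9700e-02  1.1780e-01
  3.0410e-01 -1.0008e+00 -0.0000e+00  7.3500e-02 -2.0000e-04  1.0000e+00] 5.010856524906369e-05 [0.0035 0.0033 0.0025 0.0004 0.0009 0.0007 0.0009 0.0004 0.0007 0.0008
 0.0008 0.0004]
```

```bash
cat > ik.py <<'E'
from fk import *
LO=np.array([-2.65,-.97,-1.3,-1.93,-1.47,-3.14]);HI=np.array([2.65,1.79,1.35,2.1,1.37,3.14])
def Rt(e,az=-17.,a=0):
    e,az=np.radians([e,az]);z=np.array([np.cos(e)*np.cos(az),np.cos(e)*np.sin(az),np.sin(e)])
    y=np.array([-np.sin(az),np.cos(az),0]);return np.c_[np.cross(y,z),y,z]@Rz(np.radians(a))
def ik(p,R,q0=None):
    best=None
    for s in ([q0] if q0 is not None else [[.5,.3,0,1,.5,0],[.5,-.3,-1,0,.8,0],[0,0,-1,.5,0,0],[1,-.5,-1,-1,1,0],[.5,0,-.5,.5,-.8,0]]):
        f=least_squares(lambda q:np.r_[(fk(q,V)[0]-p)*5,(fk(q,V)[1]-R).ravel()],np.clip(s,LO+.01,HI-.01),bounds=(LO,HI))
        if best is None or f.cost<best.cost:best=f
    return best.x,best.cost
if __name__=="__main__":
    b=np.radians(-17);u=np.array([np.cos(b),np.sin(b),0])
    M=np.array([.492,.236,.034]);zb=-.5*u+np.array([0,0,.866]);G=M+.15*zb
    for e in(-50,-45,-40,-35,-30,-20,-10,0):
        R=Rt(e)
        tot=[]
        for nm,p in(("pick",G+.019*R[:,2]),("lift",G+.019*R[:,2]+[0,0,.2]),("back",G-.08*R[:,2])):
            q,c=ik(p,R);tot.append((nm,round(c,5),q.round(2).tolist()))
        a=70 if e<-35 else 60
        for s in(-a,0,a):
            off=(.15*np.array([0,0,1]))
            p=np.array([.539,-.18,.075])+.15*zb+.019*R[:,2]
            q,c=ik(p,Rt(e,a=s));tot.append((s,round(c,5),q.round(2).tolist()))
        print(e);[print("  ",t) for t in tot]
E
python3 ik.py
```

```text
-50
   ('pick', np.float64(0.0), [0.72, 0.18, -0.9, 0.07, -0.58, 0.89])
   ('lift', np.float64(0.0), [0.72, -0.08, -0.57, 0.66, -0.58, 0.89])
   ('back', np.float64(0.0), [0.87, 0.03, -0.8, 0.42, -0.63, 1.06])
   (-70, np.float64(0.0), [-0.58, -0.08, -1.09, -0.12, 0.18, -1.44])
   (0, np.float64(0.0), [-0.58, -0.08, -1.09, -0.12, 0.18, -0.22])
   (70, np.float64(0.0), [-0.58, -0.08, -1.09, -0.12, 0.18, 1.0])
-45
   ('pick', np.float64(0.0), [0.76, 0.21, -0.95, -0.04, -0.66, 0.9])
   ('lift', np.float64(0.0), [0.76, -0.09, -0.63, 0.58, -0.66, 0.9])
   ('back', np.float64(0.0), [0.93, 0.05, -0.85, 0.34, -0.73, 1.1])
   (-70, np.float64(0.0), [-0.6, -0.08, -1.18, -0.29, 0.21, -1.44])
   (0, np.float64(0.0), [-0.6, -0.08, -1.18, -0.29, 0.21, -0.22])
   (70, np.float64(0.0), [-0.6, -0.08, -1.18, -0.29, 0.21, 1.0])
-40
   ('pick', np.float64(0.0), [0.8, 0.24, -0.99, -0.16, -0.75, 0.89])
   ('lift', np.float64(0.0), [0.8, -0.09, -0.69, 0.48, -0.75, 0.89])
   ('back', np.float64(0.0), [0.99, 0.09, -0.89, 0.26, -0.82, 1.14])
   (-70, np.float64(0.0), [-0.62, -0.05, -1.27, -0.5, 0.25, -1.43])

[... 1535 characters left out ...]
])
   ('back', np.float64(0.0), [1.21, 0.55, -1.05, -0.35, -1.39, 1.24])
   (-60, np.float64(0.14535), [-0.75, 0.09, -1.3, -0.85, 0.5, -1.29])
   (0, np.float64(0.14535), [-0.75, 0.09, -1.3, -0.85, 0.5, -0.25])
   (60, np.float64(0.14535), [-0.75, 0.09, -1.3, -0.85, 0.5, 0.8])
0
   ('pick', np.float64(0.0055), [0.98, 1.0, -1.18, -1.93, -1.3, 0.23])
   ('lift', np.float64(0.0), [0.96, 0.44, -1.24, -1.68, -1.26, 0.0])
   ('back', np.float64(0.0025), [1.21, 1.04, -1.22, -1.93, -1.47, 0.33])
   (-60, np.float64(0.25085), [-0.97, 0.43, -1.3, -1.26, 0.92, -1.39])
   (0, np.float64(0.25085), [-0.97, 0.43, -1.3, -1.26, 0.92, -0.35])
   (60, np.float64(0.25085), [-0.97, 0.43, -1.3, -1.26, 0.92, 0.7])
```

The kinematic model fits to better than 0.4 mm. With a tool elevation of about −40°, the pick, the lift and a ±75° rock about tool z are all reachable. I'll add the remaining tilt now.

>>> jog_arm:
  plan:
    - [1,-500,0,-1000,0]
    - [1,-500,0,-1000,0]
    - [1,-500,0,-1000,0]

```text
t: 10.25
ee_pos: [0.3819, -0.1626, 0.9046]
ee_rot: [3.039, 0.756, 2.631]
wrist_force: [0.1, 0.4, 0.6]
finger_gap: 0.0856
```

>>> jog_arm:
  plan:
    - [1,-500,0,-1000,0]
    - [1,-500,0,-1000,0]
    - [1,-500,0,-1000,0]

```text
t: 10.62
ee_pos: [0.3543, -0.13, 0.9274]
ee_rot: [3.047, 0.813, 2.622]
wrist_force: [-0.1, -0.2, 0.8]
finger_gap: 0.0856
```

```bash
python3 -c "
from h import *
st()"
```

```text
10.625 q [-0.788  0.038  1.347  2.104  0.287 -0.192] p [ 0.3543 -0.13    0.9274] rot [3.047 0.813 2.622] F [-0.1 -0.2  0.8] 0.0856
[[-0.597, 0.434, 0.675], [0.341, 0.898, -0.277], [-0.726, 0.065, -0.684]]
```

Run:
```python
from ik import *
R=Ro.from_euler("xyz",[3.047,.813,2.622]).as_matrix()
q0=[-.788,.038,1.347,2.1,.287,-.192]
p0=np.array([.3543,-.13,.9274])
for az in(20,40):
  for z in(.55,.7):
    for r in(.7,.8,.9,1.0,1.05):
      p=np.array([r*np.cos(np.radians(az)),r*np.sin(np.radians(az)),z])
      q,c=ik(p,R,[.3,.6,.8,1,0,0]);print(az,z,r,c.round(5),q.round(2))
# straight path check
P=np.array([.80,.29,.6]);q=np.array(q0)
for s in np.linspace(.1,1,10):
  q2,c=ik(p0+(P-p0)*s,R,q);print(s.round(1),c.round(6),q2.round(2),abs(q2-q).max().round(2));q=q2
print(R.T@(P-p0))
```

```text
20 0.55 0.7 0.0 [ 0.49  0.16  0.1   0.91 -0.6   0.78]
20 0.55 0.8 0.0 [ 0.47  0.37  0.37  0.97 -0.58  0.76]
20 0.55 0.9 0.0 [ 0.45  0.62  0.77  1.11 -0.57  0.74]
20 0.55 1.0 0.00423 [ 0.44  0.93  1.35  1.3  -0.56  0.69]
20 0.55 1.05 0.02017 [ 0.43  0.97  1.35  1.18 -0.55  0.65]
20 0.7 0.7 0.0 [ 0.49  0.27  0.64  1.34 -0.6   0.78]
20 0.7 0.8 0.0 [ 0.47  0.58  1.15  1.53 -0.58  0.76]
20 0.7 0.9 0.01216 [ 0.45  0.74  1.35  1.45 -0.57  0.68]
20 0.7 1.0 0.059 [ 0.43  0.82  1.35  1.24 -0.55  0.59]
20 0.7 1.05 0.09836 [ 0.42  0.85  1.35  1.13 -0.54  0.55]
40 0.55 0.7 0.0 [ 0.9   0.39  0.45  1.34 -0.78  1.26]
40 0.55 0.8 0.0 [ 0.87  0.65  0.88  1.49 -0.77  1.22]
40 0.55 0.9 0.00702 [ 0.85  0.91  1.35  1.57 -0.76  1.12]
40 0.55 1.0 0.05161 [ 0.83  0.97  1.35  1.33 -0.75  0.98]
40 0.55 1.05 0.0908 [ 0.82  1.    1.35  1.21 -0.74  0.91]
40 0.7 0.7 0.00055 [ 0.9   0.66  1.35  1.94 -0.78  1.24]
40 0.7 0.8 0.01977 [ 0.87  0.72  1.35  1.72 -0.78  1.1 ]
40 0.7 0.9 0.06851 [ 0.85  0.78  1.35  1.49 -0.77  0.97]
40 0.7 1.0 0.15207 [ 0.83  0.85  1.35  1.25 -0.76  0.84]
40 0.7 1.05 0.20974 [ 0.82  0.89  1.35  1.13 -0.75  0.78]
0.1 0.0 [-0.41 -0.13  0.85  1.74  0.01  0.08] 0.49
0.2 0.0 [-0.15 -0.14  0.68  1.59 -0.17  0.25] 0.26
0.3 0.0 [ 0.02 -0.12  0.58  1.49 -0.3   0.38] 0.17
0.4 0.0 [ 0.15 -0.07  0.51  1.4  -0.38  0.47] 0.12
0.5 0.0 [ 0.23  0.    0.47  1.33 -0.44  0.55] 0.09
0.6 0.0 [ 0.3   0.08  0.47  1.27 -0.48  0.6 ] 0.08
0.7 0.0 [ 0.35  0.17  0.49  1.22 -0.52  0.65] 0.09
0.8 0.0 [ 0.39  0.28  0.54  1.18 -0.54  0.69] 0.1
0.9 0.0 [ 0.43  0.39  0.62  1.17 -0.56  0.72] 0.12
1.0 0.0 [ 0.46  0.53  0.75  1.18 -0.58  0.75] 0.13
[0.11523343 0.5497626  0.40831555]
```

>>> jog_arm:
  plan:
    - [1,8,49,27,0]
    - [1,8,49,27,0]
    - [1,16,97,53,0]
    - [1,24,150,82,0]
    - [1,32,204,112,0]
    - [1,40,258,141,0]
    - [1,49,312,171,0]
    - [1,58,366,201,0]
    - [1,67,426,234,0]
    - [1,77,487,267,0]

```text
t: 11.88
ee_pos: [0.6902, 0.2498, 0.725]
ee_rot: [3.046, 0.811, 2.624]
wrist_force: [0.2, 0.3, 0.2]
finger_gap: 0.0856
```

>>> jog_arm:
  plan:
    - [1,-700,600,100,0]
    - [1,-700,600,100,0]
    - [1,-700,600,100,0]
    - [1,-700,600,100,0]

```text
t: 12.38
ee_pos: [0.796, 0.2554, 0.7251]
ee_rot: [3.0, 0.86, 2.617]
wrist_force: [-0.2, -0.3, -0.4]
finger_gap: 0.0856
```

```bash
python3 -c "
from h import *
st()"
```

```text
12.375 q [ 0.412  0.668  1.346  1.536 -0.548  0.663] p [0.796  0.2554 0.7251] rot [3.    0.86  2.617] F [-0.2 -0.3 -0.4] 0.0856
[[-0.564, 0.404, 0.72], [0.327, 0.91, -0.254], [-0.758, 0.092, -0.646]]
```

>>> jog_arm:
  plan:
    - [1,-700,600,100,0]
    - [1,-700,600,100,0]
    - [1,-700,600,100,0]

```text
t: 12.75
ee_pos: [0.8545, 0.2573, 0.7233]
ee_rot: [2.942, 0.915, 2.598]
wrist_force: [0.1, 0.2, 0.3]
finger_gap: 0.0857
```

```bash
python3 -c "
from h import *
st()"
```

```text
12.75 q [ 0.38   0.709  1.347  1.399 -0.524  0.596] p [0.8545 0.2573 0.7233] rot [2.942 0.915 2.598] F [0.1 0.2 0.3] 0.0857
[[-0.522, 0.372, 0.768], [0.315, 0.92, -0.232], [-0.793, 0.121, -0.597]]
```

>>> jog_arm:
  plan:
    - [1,47,-18,-14,-0.05]
    - [1,94,-35,-28,-0.1]
    - [1,141,-53,-42,-0.15]
    - [1,189,-71,-57,-0.15]
    - [1,236,-88,-71,-0.15]
    - [1,283,-106,-85,-0.15]
    - [1,330,-124,-99,-0.15]
    - [1,377,-141,-113,-0.15]
    - [1,424,-159,-127,-0.15]
    - [1,472,-177,-142,-0.15]
    - [1,519,-194,-156,-0.15]
    - [1,566,-212,-170,-0.15]

```text
t: 14.25
ee_pos: [0.3476, 0.2797, 0.3505]
ee_rot: [3.137, 0.93, 2.843]
wrist_force: [0.7, 1.5, -1.0]
finger_gap: 0.0851
```

Run:
```python
from h import *
o,R=st()
a=grab_frame("wrist");cv2.imwrite("pics/w.png",a)
for c in("wrist","scene","top"):
  if c!="wrist": grab_frame(c)
  for q in("bottle_grip","bottle","stopper","bay"):
    print(c,q,[(np.round(d["location"],4).tolist(),round(d["p"],2)) for d in landmark_of(c,q)])
```

```text
14.25 q [ 1.053 -0.078 -0.686  0.672 -0.896  1.208] p [0.3476 0.2797 0.3505] rot [3.137 0.93  2.843] F [ 0.7  1.5 -1. ] 0.0851
[[-0.572, 0.29, 0.767], [0.176, 0.957, -0.231], [-0.801, 0.003, -0.598]]
wrist bottle_grip [([0.4163, 0.2603, 0.1623], 0.69)]
wrist bottle [([0.4829, 0.2342, 0.0362], 0.72)]
wrist stopper [([0.4182, 0.26, 0.1608], 0.62)]
wrist bay [([0.4864, 0.2329, 0.0328], 0.74)]
scene bottle_grip [([0.4167, 0.2558, 0.1677], 0.61), ([0.1916, 0.3265, 0.0161], 0.59)]
scene bottle [([0.4921, 0.2299, 0.032], 0.87), ([0.3325, 0.3882, 0.0125], 0.67)]
scene stopper []
scene bay [([0.2752, -0.2444, 0.033], 0.88), ([0.4906, 0.2326, 0.0341], 0.75), ([0.4905, 0.2303, 0.0327], 0.64)]
top bottle_grip [([0.4153, 0.2535, 0.1683], 0.81), ([0.1925, 0.3314, 0.0135], 0.71), ([0.6243, -0.4632, 0.0012], 0.68)]
top bottle [([0.4938, 0.2376, 0.0327], 0.95), ([0.3286, 0.3876, 0.0156], 0.6)]
top stopper [([0.7622, -0.1564, 0.0017], 0.38)]
top bay [([0.2794, -0.2474, 0.0305], 0.87), ([0.4914, 0.236, 0.0344], 0.5), ([0.5395, -0.1766, 0.0006], 0.19)]
```

View pics/w.png

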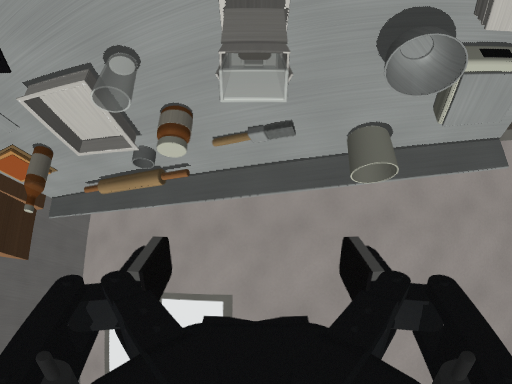

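The wrist view shows the bottle's base at (254,20), centred between the fingers, with no tilt mismatch. I'll approach along tool z and grip.

>>> jog_arm:
  plan:
    - [1,35,-1,31,0]
    - [1,70,-2,62,0]
    - [1,104,-2.5,94,0]
    - [1,104,-2.5,124,0]
    - [1,104,-2.5,154,0]
    - [1,104,-2.5,180,0]
    - [1,104,-2.5,194,0]
    - [1,104,-2.5,194,0]

```text
t: 16.0
ee_pos: [0.4377, 0.2495, 0.1507]
ee_rot: [-3.14, 0.929, 2.847]
wrist_force: [0.5, -0.3, -0.1]
finger_gap: 0.0857
```

>>> jog_arm:
  plan:
    - [-1,0,0,0,0]
    - [-1,0,0,0,0]
    - [-1,0,0,0,0]
    - [-1,0,0,0,0]
    - [-1,0,0,0,0]
  force: 60

```text
t: 16.62
ee_pos: [0.4373, 0.2505, 0.1519]
ee_rot: [3.141, 0.93, 2.847]
wrist_force: [-6.8, 2.1, 5.3]
finger_gap: 0.0654
```

Run:
```python
from h import *
o,R=st()
```

```text
16.625 q [ 0.809  0.269 -1.026 -0.268 -0.797  0.869] p [0.4373 0.2505 0.1519] rot [3.141 0.93  2.847] F [-6.8  2.1  5.3] 0.0654
[[-0.572, 0.29, 0.767], [0.173, 0.957, -0.232], [-0.802, 0.0, -0.598]]
```

Run:
```python
from ik import *
R=Ro.from_euler("xyz",[3.141,.9295,2.847]).as_matrix()
C=np.array([.4377,.2495,.1507]);u=np.array([.956,-.292,0]);zb=-.5*u+[0,0,.866]
off=C-np.array([.4905,.2345,.0335])
st=C+off*0
for M in([.54,-.18,.075],[.57,-.19,.075],[.59,-.19,.075]):
  q,c=ik(np.array(M)+off,R,[-.6,0,-1.2,-.5,.25,-.2]);print(M,c.round(6),q.round(3))
M=np.array([.58,-.19,.078]);D=M+off
W=[C,C+.07*zb,C+.07*zb+[.06,-.02,.12],[.60,.10,.36],[.58,-.16,.36],D]
q=np.array([.809,.269,-1.026,-.268,-.797,.869])
for A,B in zip(W[:-1],W[1:]):
  A,B=np.array(A),np.array(B);n=int(np.ceil(np.linalg.norm(B-A)/.05))
  print("seg tool mm",(R.T@(B-A)*1000).round(0),n)
  for s in np.linspace(0,1,n+1)[1:]:
    qn,c=ik(A+(B-A)*s,R,q)
    if c>1e-6 or abs(qn-q).max()>.2:print("   ",s.round(2),c.round(6),qn.round(2),abs(qn-q).max().round(2))
    q=qn
  print("  end",q.round(2))
for a in range(-75,76,25):
  p=D+R@[0,-.058*np.sin(np.radians(a)),0];qn,c=ik(p,R@Rz(np.radians(a)),q);print(a,c.round(6),qn.round(2))
```

```text
[0.54, -0.18, 0.075] 0.000201 [-0.629 -0.002 -1.3   -0.617  0.266 -0.208]
[0.57, -0.19, 0.075] 0.0 [-0.598  0.071 -1.254 -0.661  0.242 -0.185]
[0.59, -0.19, 0.075] 0.0 [-0.562  0.104 -1.215 -0.661  0.214 -0.162]
seg tool mm [-28.   0. -64.] 2
  end [ 0.89  0.11 -0.95  0.04 -0.84  0.98]
seg tool mm [-134.   -2.  -21.] 3
  end [ 0.74 -0.07 -0.77  0.26 -0.76  0.79]
seg tool mm [-125.  -94.  119.] 4
  end [ 0.25 -0.09 -0.77  0.04 -0.43  0.35]
seg tool mm [ -34. -255.   45.] 6
  end [-0.46 -0.19 -0.87 -0.03  0.13 -0.1 ]
seg tool mm [160. -30.  62.] 4
  end [-0.58  0.08 -1.23 -0.65  0.23 -0.17]
-75 0.0 [-0.4   0.08 -1.23 -0.67  0.08 -1.37]
-50 0.0 [-0.44  0.08 -1.23 -0.67  0.11 -0.96]
-25 0.0 [-0.5   0.08 -1.23 -0.66  0.17 -0.56]
0 0.0 [-0.58  0.08 -1.23 -0.65  0.23 -0.17]
25 0.0 [-0.66  0.08 -1.22 -0.63  0.29  0.21]
50 0.0 [-0.72  0.08 -1.21 -0.61  0.33  0.61]
75 0.0 [-0.75  0.08 -1.21 -0.6   0.36  1.02]
```

>>> jog_arm:
  plan:
    - [-1,-5,0,-10,0]
    - [-1,-12,0,-28,0]
    - [-1,-20,0,-46,0]
    - [-1,-30,0,-62,0]
    - [-1,-48,0,-71,0]
    - [-1,-72,-1,-76,0]
    - [-1,-98,-1,-80,0]
    - [-1,-122,-1,-83,0]
    - [-1,-142,-2,-85,0]
    - [-1,-155,-2,-85,0]
    - [-1,-162,-2,-85,0]
    - [-1,-162,-2,-85,0]

```text
t: 18.12
ee_pos: [0.4646, 0.2398, 0.3318]
ee_rot: [-3.141, 0.929, 2.847]
wrist_force: [0.1, 0.7, -2.9]
finger_gap: 0.0654
```

Run:
```python
from h import *
o,R=st()
a=grab_frame("scene")
for q in("bottle","bottle_grip","stopper"):
    print(q,[(np.round(d["location"],4).tolist(),round(d["p"],2)) for d in landmark_of("scene",q)])
cv2.imwrite("pics/l.png",cv2.resize(a[80:230,160:380],None,fx=3,fy=3))
```

```text
18.125 q [ 0.738 -0.068 -0.773  0.266 -0.759  0.787] p [0.4646 0.2398 0.3318] rot [-3.141  0.929  2.847] F [ 0.1  0.7 -2.9] 0.0654
[[-0.573, 0.291, 0.766], [0.174, 0.957, -0.233], [-0.801, -0.0, -0.599]]
bottle [([0.5211, 0.2215, 0.215], 0.71), ([0.3314, 0.3888, 0.0106], 0.56), ([0.4928, 0.233, 0.03], 0.33), ([0.4918, 0.237, 0.0009], 0.29)]
bottle_grip [([0.195, 0.327, 0.0163], 0.83), ([0.4444, 0.246, 0.3479], 0.76)]
stopper [([0.4435, 0.2449, 0.3459], 0.2)]
```

View pics/l.png

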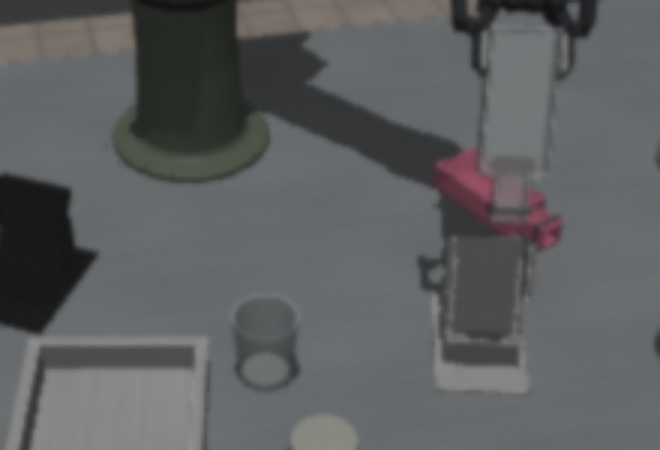

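The bottle is held clear of the drainer, with the stopper still across the neck at crop (512,165). Next I'll carry it smoothly over to the pan.

>>> jog_arm:
  plan:
    - [-1,-8,-6,8,0]
    - [-1,-28,-22,27,0]
    - [-1,-55,-48,52,0]
    - [-1,-85,-82,80,0]
    - [-1,-108,-120,104,0]
    - [-1,-122,-160,120,0]
    - [-1,-130,-200,130,0]
    - [-1,-137,-240,140,0]
    - [-1,-143,-278,148,0]
    - [-1,-150,-308,155,0]
    - [-1,-155,-330,160,0]
    - [-1,-159,-345,164,0]

```text
t: 19.82
ee_pos: [0.5803, -0.1585, 0.361]
ee_rot: [-3.139, 0.929, 2.846]
wrist_force: [0.1, 0.4, -3.6]
finger_gap: 0.0652
```

>>> jog_arm:
  plan:
    - [-1,10,-4,4,0]
    - [-1,30,-10,11,0]
    - [-1,58,-15,22,0]
    - [-1,90,-20,34,0]
    - [-1,118,-25,45,0]
    - [-1,140,-29,54,0]
    - [-1,154,-32,60,0]
    - [-1,160,-33,62,0]
    - [-1,160,-33,62,0]

```text
t: 20.95
ee_pos: [0.527, -0.1738, 0.1953]
ee_rot: [3.141, 0.928, 2.847]
wrist_force: [-0.1, 0.2, -2.9]
finger_gap: 0.0657
```

Run:
```python
from h import *
o,R=st()
a=grab_frame("scene");b=grab_frame("top")
for c in("scene","top"):
  for q in("bottle","pan","stopper"):
    print(c,q,[(np.round(d["location"],4).tolist(),round(d["p"],2)) for d in landmark_of(c,q)])
A=cv2.resize(a[120:280,130:320],(475,400));B=cv2.resize(b[130:250,250:350],(320,384))
c=np.zeros((400,800,3),np.uint8);c[:,:475]=A;c[:384,480:]=B
cv2.imwrite("pics/r.png",c)
```

```text
20.95 q [-0.576  0.074 -1.231 -0.642  0.224 -0.171] p [ 0.527  -0.1738  0.1953] rot [3.141 0.928 2.847] F [-0.1  0.2 -2.9] 0.0657
[[-0.574, 0.29, 0.766], [0.174, 0.957, -0.232], [-0.8, 0.0, -0.599]]
scene bottle [([0.331, 0.3899, 0.0138], 0.97), ([0.5807, -0.1899, 0.0788], 0.75)]
scene pan [([0.5388, -0.1797, 0.0006], 0.93)]
scene stopper []
top bottle [([0.7613, -0.1588, 0.0009], 0.71), ([0.3292, 0.3878, 0.0193], 0.6), ([0.5873, -0.189, 0.0775], 0.59)]
top pan [([0.5406, -0.1742, 0.0004], 0.59), ([0.5084, -0.1713, 0.2132], 0.39)]
top stopper []
```

View pics/r.png

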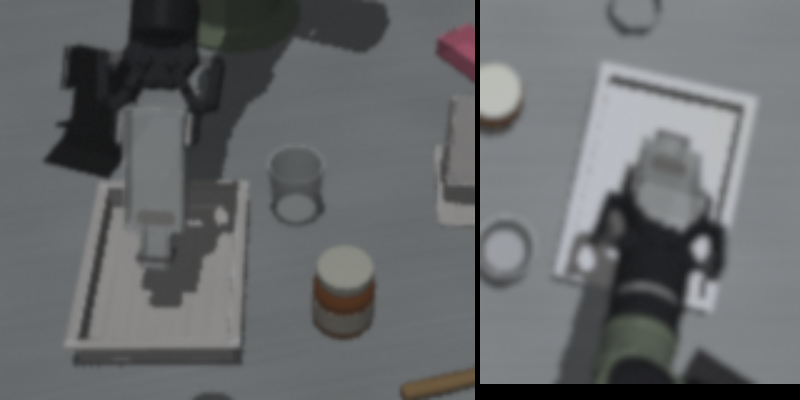

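Run:
```python
import numpy as np
s=75/9
k=np.r_[np.arange(0,10),np.arange(8,-10,-1),np.arange(-8,10)]*s
def rows(i,j):
    a0=np.radians(k[i]);out=[]
    for a in np.radians(k[i+1:j+1]):
        d=-58*(np.sin(a)-np.sin(a0));out.append([-1,int(round(d*np.sin(a0))),int(round(d*np.cos(a0))),0,round(a-a0,2)])
    print(k[i],k[j]);print(out)
rows(0,12);rows(12,24);rows(24,36);rows(36,45)
```

```text
0.0 50.0
[[-1, 0, -8, 0, np.float64(0.15)], [-1, 0, -17, 0, np.float64(0.29)], [-1, 0, -25, 0, np.float64(0.44)], [-1, 0, -32, 0, np.float64(0.58)], [-1, 0, -39, 0, np.float64(0.73)], [-1, 0, -44, 0, np.float64(0.87)], [-1, 0, -49, 0, np.float64(1.02)], [-1, 0, -53, 0, np.float64(1.16)], [-1, 0, -56, 0, np.float64(1.31)], [-1, 0, -53, 0, np.float64(1.16)], [-1, 0, -49, 0, np.float64(1.02)], [-1, 0, -44, 0, np.float64(0.87)]]
50.0 -50.0
[[-1, 4, 4, 0, np.float64(-0.15)], [-1, 10, 8, 0, np.float64(-0.29)], [-1, 15, 13, 0, np.float64(-0.44)], [-1, 21, 18, 0, np.float64(-0.58)], [-1, 28, 23, 0, np.float64(-0.73)], [-1, 34, 29, 0, np.float64(-0.87)], [-1, 40, 34, 0, np.float64(-1.02)], [-1, 47, 39, 0, np.float64(-1.16)], [-1, 53, 44, 0, np.float64(-1.31)], [-1, 58, 49, 0, np.float64(-1.45)], [-1, 64, 53, 0, np.float64(-1.6)], [-1, 68, 57, 0, np.float64(-1.75)]]
-50.0 0.0
[[-1, -4, 3, 0, np.float64(-0.15)], [-1, -7, 6, 0, np.float64(-0.29)], [-1, -9, 7, 0, np.float64(-0.44)], [-1, -7, 6, 0, np.float64(-0.29)], [-1, -4, 3, 0, np.float64(-0.15)], [-1, 0, 0, 0, np.float64(0.0)], [-1, 4, -4, 0, np.float64(0.15)], [-1, 10, -8, 0, np.float64(0.29)], [-1, 15, -13, 0, np.float64(0.44)], [-1, 21, -18, 0, np.float64(0.58)], [-1, 28, -23, 0, np.float64(0.73)], [-1, 34, -29, 0, np.float64(0.87)]]
0.0 75.0
[[-1, 0, -8, 0, np.float64(0.15)], [-1, 0, -17, 0, np.float64(0.29)], [-1, 0, -25, 0, np.float64(0.44)], [-1, 0, -32, 0, np.float64(0.58)], [-1, 0, -39, 0, np.float64(0.73)], [-1, 0, -44, 0, np.float64(0.87)], [-1, 0, -49, 0, np.float64(1.02)], [-1, 0, -53, 0, np.float64(1.16)], [-1, 0, -56, 0, np.float64(1.31)]]
```

>>> jog_arm:
  plan:
    - [-1,0,-8,0,0.15]
    - [-1,0,-17,0,0.29]
    - [-1,0,-25,0,0.44]
    - [-1,0,-32,0,0.58]
    - [-1,0,-39,0,0.73]
    - [-1,0,-44,0,0.87]
    - [-1,0,-49,0,1.02]
    - [-1,0,-53,0,1.16]
    - [-1,0,-56,0,1.31]
    - [-1,0,-53,0,1.16]
    - [-1,0,-49,0,1.02]
    - [-1,0,-44,0,0.87]

```text
t: 22.85
ee_pos: [0.5148, -0.2164, 0.1963]
ee_rot: [2.347, 0.547, 1.747]
wrist_force: [-0.0, -0.8, -3.4]
finger_gap: 0.0657
```

>>> jog_arm:
  plan:
    - [-1,4,4,0,-0.15]
    - [-1,10,8,0,-0.29]
    - [-1,15,13,0,-0.44]
    - [-1,21,18,0,-0.58]
    - [-1,28,23,0,-0.73]
    - [-1,34,29,0,-0.87]
    - [-1,40,34,0,-1.02]
    - [-1,47,39,0,-1.16]
    - [-1,53,44,0,-1.31]
    - [-1,58,49,0,-1.45]
    - [-1,64,53,0,-1.6]
    - [-1,68,57,0,-1.75]

```text
t: 24.35
ee_pos: [0.5403, -0.1309, 0.1958]
ee_rot: [-2.338, 0.532, -2.32]
wrist_force: [0.4, 0.3, -2.2]
finger_gap: 0.0653
```

>>> jog_arm:
  plan:
    - [-1,-4,3,0,-0.15]
    - [-1,-7,6,0,-0.29]
    - [-1,-9,7,0,-0.44]
    - [-1,-7,6,0,-0.29]
    - [-1,-4,3,0,-0.15]
    - [-1,0,0,0,0]
    - [-1,4,-4,0,0.15]
    - [-1,10,-8,0,0.29]
    - [-1,15,-13,0,0.44]
    - [-1,21,-18,0,0.58]
    - [-1,28,-23,0,0.73]
    - [-1,34,-29,0,0.87]

```text
t: 25.85
ee_pos: [0.5276, -0.1744, 0.1964]
ee_rot: [-3.134, 0.929, 2.856]
wrist_force: [-0.0, 0.9, -2.5]
finger_gap: 0.0656
```

Run:
```python
from h import *
o,R=st()
a=grab_frame("scene");b=grab_frame("top")
for c in("scene","top"):
  for q in("bottle","stopper"):
    print(c,q,[(np.round(d["location"],4).tolist(),round(d["p"],2)) for d in landmark_of(c,q)])
A=cv2.resize(a[120:280,130:320],(475,400));B=cv2.resize(b[130:250,250:350],(320,384))
c=np.zeros((400,800,3),np.uint8);c[:,:475]=A;c[:384,480:]=B
cv2.imwrite("pics/r2.png",cv2.convertScaleAbs(c,alpha=1.3))
```

```text
25.85 q [-0.576  0.072 -1.229 -0.64   0.225 -0.177] p [ 0.5276 -0.1744  0.1964] rot [-3.134  0.929  2.856] F [-0.   0.9 -2.5] 0.0656
[[-0.574, 0.287, 0.767], [0.169, 0.958, -0.233], [-0.801, -0.004, -0.598]]
scene bottle [([0.3278, 0.3903, 0.0147], 0.81), ([0.5786, -0.1954, 0.0764], 0.59), ([0.6205, -0.4653, 0.002], 0.44)]
scene stopper []
top bottle [([0.3283, 0.3866, 0.0174], 0.78), ([0.5853, -0.1901, 0.0776], 0.58)]
top stopper []
```

View pics/r2.png

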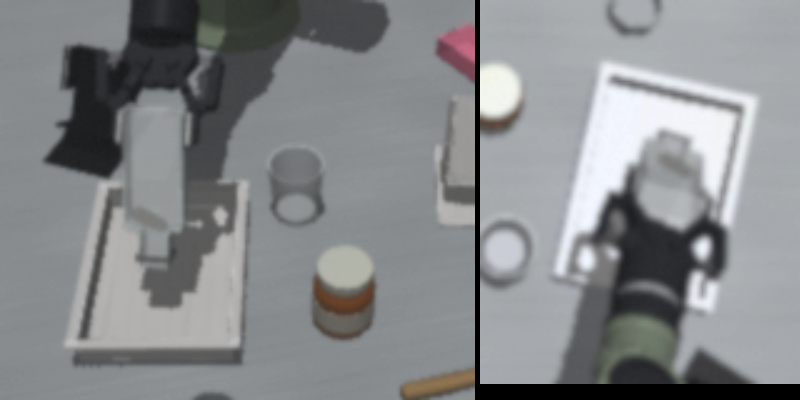

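The stopper is now tilted at the neck (crop (150,218)), with one end starting to dive, but it is still inside. I'll keep swinging.

>>> jog_arm:
  plan:
    - [-1,0,-8,0,0.15]
    - [-1,0,-17,0,0.29]
    - [-1,0,-25,0,0.44]
    - [-1,0,-32,0,0.58]
    - [-1,0,-39,0,0.73]
    - [-1,0,-44,0,0.87]
    - [-1,0,-49,0,1.02]
    - [-1,0,-53,0,1.16]
    - [-1,0,-56,0,1.31]
    - [-1,0,-53,0,1.16]
    - [-1,0,-49,0,1.02]
    - [-1,0,-44,0,0.87]

```text
t: 27.65
ee_pos: [0.5153, -0.216, 0.1966]
ee_rot: [2.352, 0.555, 1.757]
wrist_force: [-0.4, 0.7, -2.8]
finger_gap: 0.0654
```

>>> jog_arm:
  plan:
    - [-1,4,4,0,-0.15]
    - [-1,10,8,0,-0.29]
    - [-1,15,13,0,-0.44]
    - [-1,21,18,0,-0.58]
    - [-1,28,23,0,-0.73]
    - [-1,34,29,0,-0.87]
    - [-1,40,34,0,-1.02]
    - [-1,47,39,0,-1.16]
    - [-1,53,44,0,-1.31]
    - [-1,58,49,0,-1.45]
    - [-1,64,53,0,-1.6]
    - [-1,68,57,0,-1.75]

```text
t: 29.15
ee_pos: [0.5402, -0.1304, 0.1955]
ee_rot: [-2.335, 0.524, -2.311]
wrist_force: [-0.0, -0.4, -2.8]
finger_gap: 0.0652
```

Run:
```python
from h import *
o,R=st()
a=grab_frame("scene")
for q in("stopper",):
    print(q,[(np.round(d["location"],4).tolist(),round(d["p"],2)) for d in landmark_of("scene",q)])
h=cv2.cvtColor(a,cv2.COLOR_BGR2HSV)
cv2.imwrite("pics/r3.png",cv2.convertScaleAbs(cv2.resize(a[150:280,140:260],(720,600)),alpha=1.3)[:600])
```

```text
29.15 q [-0.43   0.079 -1.232 -0.665  0.109 -0.978] p [ 0.5402 -0.1304  0.1955] rot [-2.335  0.524 -2.311] F [-0.  -0.4 -2.8] 0.0652
[[-0.584, -0.267, 0.767], [-0.639, 0.733, -0.232], [-0.501, -0.625, -0.599]]
stopper [([0.5685, -0.1735, 0.1269], 0.56)]
```

View pics/r3.png

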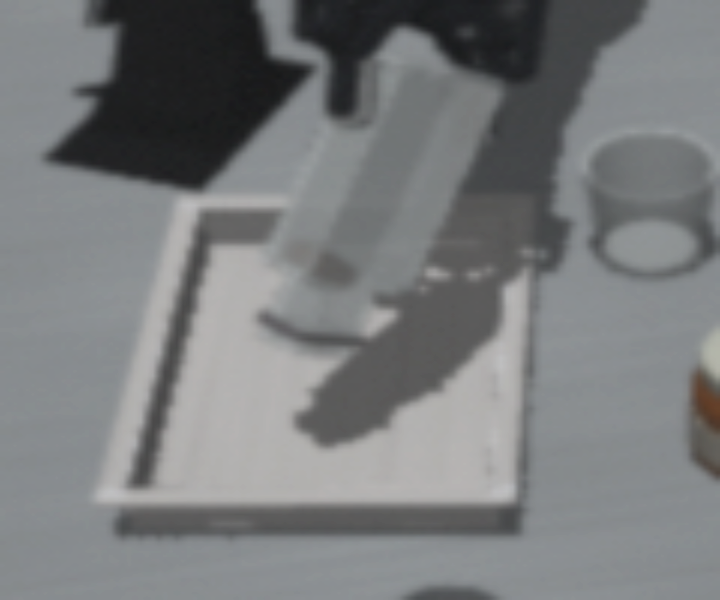

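At −50° the stopper lies on the low side with one end over the bore (330,265). Next I'll swing back through upright, a bit slower near the extreme.

>>> jog_arm:
  plan:
    - [-1,-4,3,0,-0.15]
    - [-1,-7,6,0,-0.29]
    - [-1,-9,7,0,-0.44]
    - [-1,-9,7,0,-0.44]
    - [-1,-7,6,0,-0.29]
    - [-1,-4,3,0,-0.15]
    - [-1,0,0,0,0]
    - [-1,4,-4,0,0.15]
    - [-1,10,-8,0,0.29]
    - [-1,15,-13,0,0.44]
    - [-1,21,-18,0,0.58]
    - [-1,34,-29,0,0.87]

```text
t: 30.75
ee_pos: [0.5278, -0.1741, 0.1965]
ee_rot: [-2.992, 0.921, 3.035]
wrist_force: [0.2, 0.2, -2.4]
finger_gap: 0.0653
```

Run:
```python
from h import *
o,R=st()
a=grab_frame("scene");cv2.imwrite("pics/r4.png",a)
for q in("stopper",):
    print(q,[(np.round(d["location"],4).tolist(),round(d["p"],2)) for d in landmark_of("scene",q)])
# darkest-brown mask: difference to same pose picture r2-era is not kept; print brown blobs in pan area
h=a[150:280,140:260].astype(int);m=((h[...,2]-h[...,0])>18).astype(np.uint8)
n,l,s,c=cv2.connectedComponentsWithStats(m)
print([(c[i].round(0)+[140,150],s[i][4]) for i in range(1,n) if s[i][4]>8])
```

```text
30.75 q [-0.576  0.072 -1.228 -0.639  0.225 -0.284] p [ 0.5278 -0.1741  0.1965] rot [-2.992  0.921  3.035] F [ 0.2  0.2 -2.4] 0.0653
[[-0.602, 0.223, 0.767], [0.065, 0.971, -0.232], [-0.796, -0.09, -0.599]]
stopper []
[(array([257., 237.]), np.int32(33))]
```

```bash
python3 -c "
import cv2
a=cv2.imread('pics/r4.png');cv2.imwrite('pics/r4c.png',cv2.convertScaleAbs(cv2.resize(a[150:280,140:260],(720,600)),alpha=1.3))"
```

```text
(no output)
```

View pics/r4c.png

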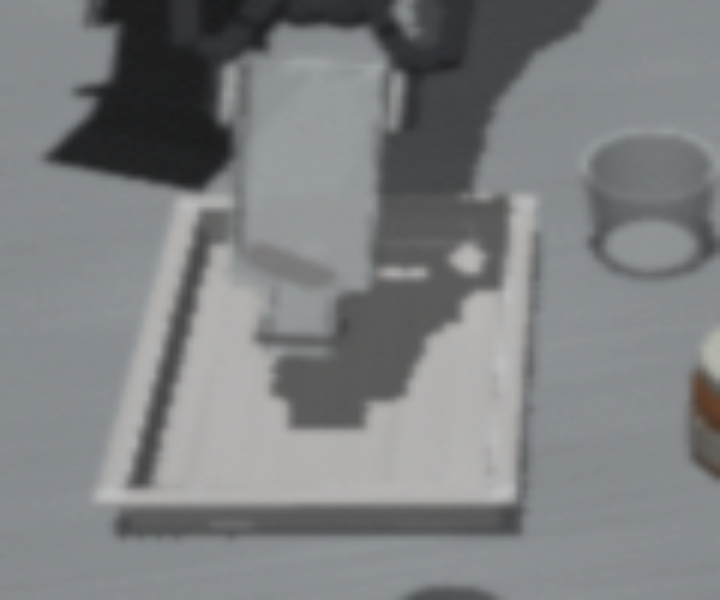

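The stopper's right end is already in the bore and its left end is on the shoulder (crop 255–335, 250–280). It is held by the extra friction from the broad-face lean. I'll go past upright more slowly, shaking it off that face as I go.

>>> jog_arm:
  plan:
    - [-1,18,-5,-8,0.09]
    - [-1,-18,-10,8,0.17]
    - [-1,18,-15,-8,0.26]
    - [-1,-18,-20,8,0.35]
    - [-1,18,-25,-8,0.44]
    - [-1,-18,-30,8,0.52]
    - [-1,18,-34,-8,0.61]
    - [-1,-18,-39,8,0.7]
    - [-1,0,-43,0,0.79]
    - [-1,0,-47,0,0.87]
    - [-1,0,-50,0,0.96]
    - [-1,0,-53,0,1.05]

```text
t: 32.35
ee_pos: [0.5164, -0.2255, 0.2018]
ee_rot: [2.321, 0.5, 1.696]
wrist_force: [-0.3, 0.0, -2.4]
finger_gap: 0.0655
```

Run:
```python
from h import *
o,R=st()
a=grab_frame("scene");cv2.imwrite("pics/r5.png",a)
print([(np.round(d["location"],4).tolist(),round(d["p"],2)) for d in landmark_of("scene","stopper")])
b=cv2.imread("pics/r3.png")
cv2.imwrite("pics/r5c.png",cv2.convertScaleAbs(cv2.resize(a[150:280,140:260],(720,600)),alpha=1.3))
```

```text
32.35 q [-0.73   0.067 -1.191 -0.569  0.344  0.659] p [ 0.5164 -0.2255  0.2018] rot [2.321 0.5   1.696] F [-0.3  0.  -2.4] 0.0655
[[-0.11, 0.633, 0.767], [0.871, 0.433, -0.233], [-0.479, 0.642, -0.598]]
[([0.639, -0.2044, 0.023], 0.45), ([0.5428, -0.1809, -0.0016], 0.39)]
```

View pics/r5c.png

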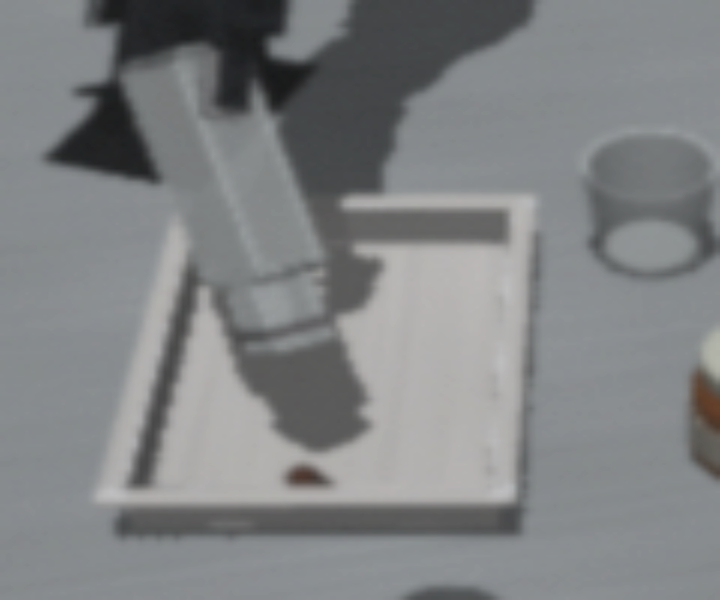

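The stopper has dropped into the pan; it shows at crop (305,475), near the far wall. Next I'll take the bottle back, retracing the path.

Run:
```python
from ik import *
from station import get_obs
o=get_obs();R=Ro.from_euler("xyz",o["ee_rot"]).as_matrix();p=o["ee_pos"]
R0=Ro.from_euler("xyz",[3.141,.9295,2.847]).as_matrix()
D=R.T@R0;th=np.arctan2(D[1,0],D[0,0]);print("turn",th,Ro.from_matrix(D).as_rotvec())
W4=np.array([.58,-.158,.361]);print((R.T@(W4-p)*1000).round(1))
W2=np.array([.4646,.2398,.3318]);C=np.array([.4373,.2505,.1519])
zb=np.array([-.478,.146,.866])
print("W4->W2",(R0.T@(W2-W4)*1000).round(1),"W2->C+.07zb",(R0.T@(C+.07*zb-W2)*1000).round(1),"zb.07",(R0.T@(-.07*zb)*1000).round(1))
```

```text
turn -0.9268599112458884 [-8.63482779e-04  4.09131962e-04 -9.26859853e-01]
[-24.7 171.6 -62.2]
W4->W2 [ 158.6  347.3 -163.4] W2->C+.07zb [134.    2.4  19.9] zb.07 [27.6 -0.1 64.3]
```

>>> jog_arm:
  plan:
    - [-1,-3,20,-7,0]
    - [-1,-8,60,-21,0]
    - [-1,-14,100,-36,-0.15]
    - [-1,-19,135,-48,-0.32]
    - [-1,-23,160,-58,-0.49]
    - [-1,-25,172,-62,-0.66]
    - [-1,-25,172,-62,-0.82]
    - [-1,-25,172,-62,-0.927]
    - [-1,-25,172,-62,-0.927]

```text
t: 33.58
ee_pos: [0.5801, -0.1575, 0.3607]
ee_rot: [3.141, 0.929, 2.847]
wrist_force: [1.0, 0.2, -1.9]
finger_gap: 0.0651
```

>>> jog_arm:
  plan:
    - [-1,4,15,-4,0]
    - [-1,9,37,-9,0]
    - [-1,16,67,-16,0]
    - [-1,22,105,-24,0]
    - [-1,29,145,-34,0]
    - [-1,37,185,-44,0]
    - [-1,51,225,-60,0]
    - [-1,74,263,-84,0]
    - [-1,104,297,-112,0]
    - [-1,131,323,-137,0]
    - [-1,151,339,-156,0]
    - [-1,159,347,-163,0]

```text
t: 35.08
ee_pos: [0.4639, 0.2416, 0.3307]
ee_rot: [3.139, 0.928, 2.848]
wrist_force: [-0.1, -0.9, -2.4]
finger_gap: 0.0658
```

Run:
```python
from h import *
o,R=st()
C=np.array([.4373,.2505,.1519]);zb=np.array([-.478,.146,.866])
print((R.T@(C+.05*zb-o["ee_pos"])*1000).round(1),(R.T@(C-o["ee_pos"])*1000).round(1))
R0=cv2.Rodrigues(np.zeros(3))[0]
grab_frame("scene");print([(np.round(d["location"],4).tolist(),round(d["p"],2)) for d in landmark_of("scene","bottle")])
grab_frame("top");print([(np.round(d["location"],4).tolist(),round(d["p"],2)) for d in landmark_of("top","bottle")],[(np.round(d["location"],4).tolist(),round(d["p"],2)) for d in landmark_of("top","stopper")])
```

```text
35.075 q [ 0.741 -0.067 -0.774  0.263 -0.757  0.788] p [0.4639 0.2416 0.3307] rot [3.139 0.928 2.848] F [-0.1 -0.9 -2.4] 0.0658
[[-0.574, 0.287, 0.767], [0.174, 0.958, -0.229], [-0.8, 0.002, -0.6]]
[140.3   0.8  38.8] [159.9   0.6  84.8]
[([0.3308, 0.3889, 0.0144], 0.72), ([0.5169, 0.2239, 0.2106], 0.58), ([0.6176, -0.4642, 0.0045], 0.48)]
[([0.5191, 0.2272, 0.2145], 0.97)] []
```

>>> jog_arm:
  plan:
    - [-1,20,0,3,0]
    - [-1,60,1,9,0]
    - [-1,100,1,15,0]
    - [-1,124,1,18,0]
    - [-1,132,1,21,0]
    - [-1,138,1,34,0]
    - [-1,144,1,48,0]
    - [-1,150,1,62,0]
    - [-1,155,1,74,0]
    - [-1,157,1,79,0]
    - [-1,158,1,82,0]
    - [-1,158,1,82,0]

```text
t: 36.83
ee_pos: [0.4381, 0.2489, 0.1561]
ee_rot: [3.14, 0.93, 2.845]
wrist_force: [-0.8, 0.1, -1.5]
finger_gap: 0.0655
```

Run:
```python
from h import *
o,R=st();print(o["moment"].round(2),(R.T@o["wrist_force"]).round(1),(R.T@(np.array([.4373,.2505,.1519])-o["ee_pos"])*1000).round(1))
grab_frame("scene");print([(np.round(d["location"],4).tolist(),round(d["p"],2)) for d in landmark_of("scene","bottle")])
```

```text
36.825 q [ 0.805  0.257 -1.024 -0.257 -0.795  0.866] p [0.4381 0.2489 0.1561] rot [3.14  0.93  2.845] F [-0.8  0.1 -1.5] 0.0655
[[-0.572, 0.291, 0.767], [0.175, 0.957, -0.233], [-0.801, 0.001, -0.598]]
[ 0.41  1.16 -0.07] [ 1.6 -0.2  0.3] [4.1 1.3 1.5]
[([0.3304, 0.3908, 0.0129], 0.63), ([0.4912, 0.2273, 0.0401], 0.59)]
```

>>> jog_arm:
  plan:
    - [-1,1.5,0.5,1,0]
    - [-1,3,1,2.2,0]
    - [-1,3.6,1,3.2,0]
    - [-1,3.6,1,3.2,0]

```text
t: 37.42
ee_pos: [0.4388, 0.25, 0.1528]
ee_rot: [3.14, 0.933, 2.845]
wrist_force: [-11.4, 1.9, 12.7]
finger_gap: 0.0653
```

Run:
```python
from h import *
o,R=st();print((R.T@o["wrist_force"]).round(1),(R.T@(np.array([.4373,.2505,.1519])-o["ee_pos"])*1000).round(1))
```

```text
37.425 q [ 0.807  0.269 -1.026 -0.273 -0.799  0.866] p [0.4388 0.25   0.1528] rot [3.14  0.933 2.845] F [-11.4   1.9  12.7] 0.0653
[[-0.569, 0.291, 0.769], [0.174, 0.957, -0.233], [-0.803, 0.001, -0.595]]
[ -3.4  -1.5 -16.8] [ 1.6  0.  -0.7]
```

It is seated on the foot with about 17 N along the bottle axis. I'll open, check, then back straight out.

>>> jog_arm:
  plan:
    - [1,0,0,0,0]
    - [1,0,0,0,0]
    - [1,0,0,0,0]
    - [1,0,0,0,0]
    - [1,0,0,0,0]

```text
t: 38.05
ee_pos: [0.4386, 0.2496, 0.151]
ee_rot: [3.141, 0.929, 2.846]
wrist_force: [-0.4, 0.7, -0.4]
finger_gap: 0.0852
```

Run:
```python
from h import *
o,R=st()
a=grab_frame("scene");b=grab_frame("top")
for c in("scene","top"):
  for q in("bottle","bottle_grip","stopper"):
    print(c,q,[(np.round(d["location"],4).tolist(),round(d["p"],2)) for d in landmark_of(c,q)])
A=cv2.convertScaleAbs(cv2.resize(a[125:225,285:365],(400,500),interpolation=3),alpha=1.4)
B=cv2.convertScaleAbs(cv2.resize(b[170:245,150:235],(400,353),interpolation=3),alpha=1.4)
c=np.zeros((500,800,3),np.uint8);c[:,:400]=A;c[:353,400:]=B;cv2.imwrite("pics/d.png",c)
```

```text
38.05 q [ 0.805  0.271 -1.027 -0.273 -0.795  0.866] p [0.4386 0.2496 0.151 ] rot [3.141 0.929 2.846] F [-0.4  0.7 -0.4] 0.0852
[[-0.573, 0.291, 0.767], [0.174, 0.957, -0.233], [-0.801, 0.0, -0.598]]
scene bottle [([0.4892, 0.2289, 0.0347], 0.85), ([0.4601, -0.0061, 0.0028], 0.7), ([0.3304, 0.3883, 0.0132], 0.66), ([0.6395, 0.0142, -0.0027], 0.27)]
scene bottle_grip [([0.1957, 0.3294, 0.0172], 0.78), ([0.4155, 0.2581, 0.1664], 0.72), ([0.3589, -0.4402, 0.001], 0.29)]
scene stopper [([0.7613, -0.1602, 0.0005], 0.47), ([0.6413, -0.2053, 0.0225], 0.37)]
top bottle [([0.4931, 0.2334, 0.0354], 0.73), ([0.3301, 0.3876, 0.0168], 0.47)]
top bottle_grip [([0.4158, 0.2579, 0.1664], 0.7), ([0.1909, 0.3312, 0.0129], 0.54)]
top stopper [([0.4696, 0.2426, 0.0723], 0.7), ([0.6393, -0.2058, 0.0231], 0.43)]
```

View pics/d.png

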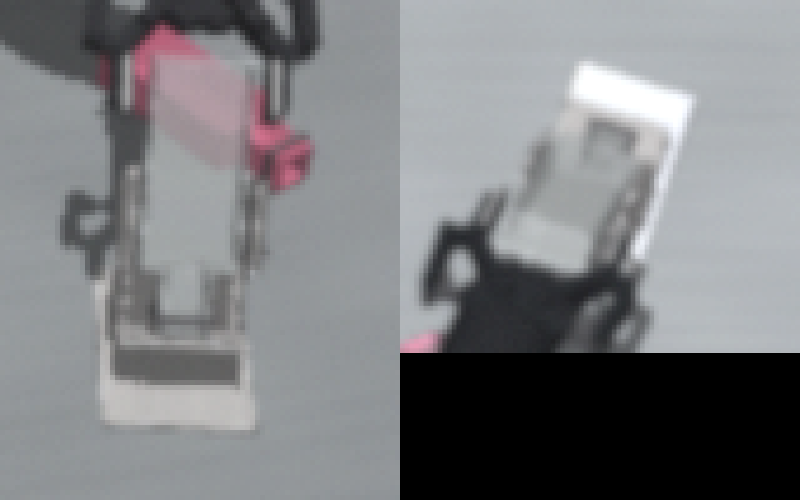

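The bottle is back in the bay and empty; landmarks put its mouth at z 0.035, at its original spot, with clearance to both fingers. The stopper is in the pan at (0.640,−0.205,0.023). I'll back out now.

>>> jog_arm:
  plan:
    - [1,0,0,-10,0]
    - [1,0,0,-30,0]
    - [1,0,0,-60,0]
    - [1,0,0,-90,0]
    - [1,0,0,-110,0]
    - [1,-30,0,-130,0]
    - [1,-80,0,-150,0]
    - [1,-130,0,-165,0]
    - [1,-130,0,-165,0]

```text
t: 39.58
ee_pos: [0.3883, 0.2666, 0.3587]
ee_rot: [3.126, 0.933, 2.833]
wrist_force: [0.1, -0.0, -0.4]
finger_gap: 0.0854
```

Run:
```python
from h import *
o,R=st()
a=grab_frame("scene");b=grab_frame("top")
for c in("scene","top"):
  for q in("bottle","bottle_grip","stopper","jam_jar","beaker","pan"):
    print(c,q,[(np.round(d["location"],4).tolist(),round(d["p"],2)) for d in landmark_of(c,q)])
cv2.imwrite("pics/f.png",cv2.resize(a,(800,600)))
```

```text
39.575 q [ 0.94  -0.106 -0.705  0.547 -0.859  1.044] p [0.3883 0.2666 0.3587] rot [3.126 0.933 2.833] F [ 0.1 -0.  -0.4] 0.0854
[[-0.567, 0.292, 0.77], [0.181, 0.956, -0.229], [-0.803, 0.009, -0.595]]
scene bottle [([0.4917, 0.2327, 0.0338], 0.96), ([0.3316, 0.391, 0.0164], 0.54), ([0.4688, 0.2425, 0.0729], 0.44)]
scene bottle_grip [([0.1954, 0.3289, 0.0181], 0.7), ([0.4148, 0.2556, 0.1678], 0.59)]
scene stopper [([0.6414, -0.2044, 0.0243], 0.46), ([0.4896, 0.2312, 0.035], 0.43)]
scene jam_jar []
scene beaker [([0.4616, -0.0064, -0.0009], 0.56)]
scene pan [([0.542, -0.1787, 0.0006], 0.64), ([0.6192, -0.464, 0.0024], 0.53)]
top bottle [([0.4947, 0.2344, 0.0345], 0.95)]
top bottle_grip [([0.195, 0.329, 0.0123], 0.9), ([0.4181, 0.2536, 0.1678], 0.69)]
top stopper [([0.6387, -0.2061, 0.023], 0.52)]
top jam_jar [([0.6434, 0.0181, 0.0021], 0.58)]
top beaker [([0.4611, 0.0003, -0.0015], 0.69)]
top pan [([0.6201, -0.4627, -0.0022], 0.74), ([0.5358, -0.175, 0.0003], 0.64), ([0.4951, 0.2341, 0.0345], 0.32)]
```

View pics/f.png

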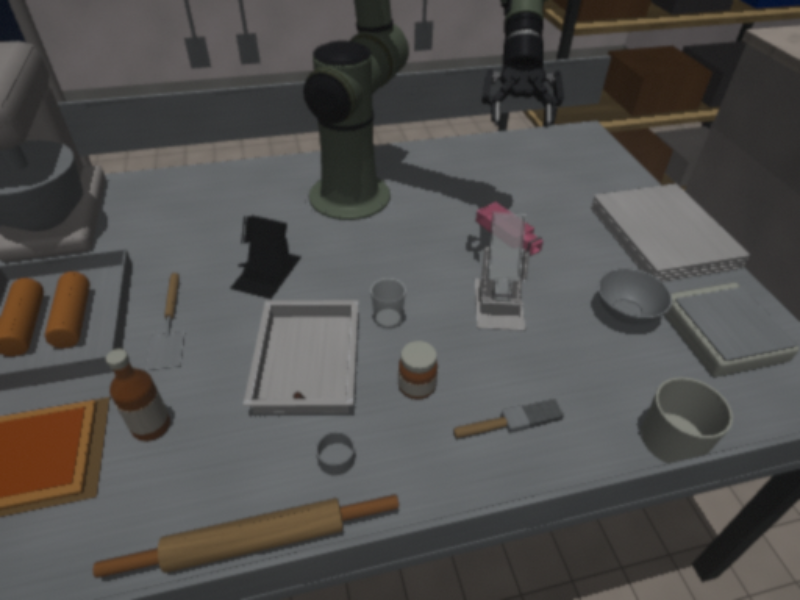

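The last view shows the stopper in the pan at (298,397), the bottle in the drainer as before at (503,265), the bystanders unmoved and the arm clear. I'm handing in.

```bash
python3 -c "
from station import *
print(finish_job())"
```

```text
the job is handed in; nothing more can be done
None
```

The stopper is in the pan and the bottle is back in the drainer, mouth down on the foot. I handed in at about 40 s of the 54 s allowed.

**How it was done:** The jog cannot tilt the tool directly, so I asked for moves just beyond the arm's reach until the tool tilted to about 37° below level. I gripped the bottle by its narrow sides and rocked it ±75° about the tool axis over the pan, which tips the stopper by about 48°.

**What did not go as planned:** Two full rocks only got one end of the stopper into the neck. The bottle kept its 30° lean towards a broad face while I held it, which added friction. A slower swing past upright with a light shake dropped the stopper.

**Last checks:**
- **Stopper:** it lies inside the pan near the far wall, at about (0.640, −0.205, 0.023); both cameras agree to a few mm.
- **Bottle:** its mouth is at about (0.493, 0.234, 0.034), within a few mm of where it started, and the bottle is empty. It pressed on the foot with about 17 N before release.
- **Everything else:** the bystanders look unmoved in the last view and the gripper was clear. Measured wrist forces stayed below 20 N.
- **Checks that disagreed:** the scene camera's network missed the jam jar in the last check, but the top camera and the picture show it in place. It also gave a weak false "stopper" at the bottle's mouth, where the pictures show none.

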